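# Seat the dental cast in the tilted locating plate

### The job

Pick up the plaster cast that has teeth on a rectangular base and set it down, teeth up and with its long side along the plate's long fence, on the upper part of the tilted steel plate, clear of the fences. Do not drop it; then let go so that it slides down on its own, without being pushed home, until it rests flush in the plate's lower corner. Leave the glass spirit burner where it stands.

Things in the scene. Friction and masses are not known exactly. Their poses are not given: they have to be found in the camera images.
- cast: The part: off-white plaster dental cast, about 0.2 kg, lying flat. Rectangular base 64 (own x) x 50 (y) x 25 mm high, horseshoe of teeth on top to 35 mm, within 22 mm of its mid-line (grip the plain base across y). Origin: centre of underside, z up; x roughly away from the robot. Same plaster, not wanted: teeth on a ROUND base (66 mm across); a rectangular slab of equal size WITHOUT teeth.
- plate: Fixed slippery steel plate (friction about 0.1), tilted on a stand, 190 mm (own x) x 140 mm (y). Origin: on its top surface at the inner corner of its two fences, its lowest point, 34 mm above the table. It reaches from there uphill to x = -190 mm (roughly towards the robot) and y = -140 mm (to the robot's right). Own x dips 18 degrees, y 11 degrees; z is its upward normal.
- home (a point): On the plate's surface, where the centre of the cast's underside lies once home: 32 mm from the short fence, 25 mm from the long one; axes as the plate's. Fences 12 mm high, 6 mm thick, outside the surface: the long one along the whole edge y = 0, the short one along x = 0, 84 mm from the corner; the other edges are open. Beyond the short fence stands a white reading head, 58 mm high.
- burner: Small spirit burner of clear glass, 66 mm across, 75 mm high, standing on the table beyond the casts. Origin: centre of its underside. Leave it alone.

How it is judged:
By the outcome, as a careful person would: the job done as asked, in the order asked, and still so for the second after the job is handed in, with the robot touching nothing.
It also fails if it takes over 37 s, if anything falls off the work surface, if the arm or the gripper's body presses on something with over 40 N, if the wrist force passes 120 N, or if a joint passes its speed limit or range.

### The arm

A 7-joint arm with a two-finger parallel gripper is mounted at the origin on the work surface. World frame = base frame: x ahead of the robot, y to its left, z up, the work surface at z = 0. Lengths are in mm, angles in rad, forces in N, time in s.
With the tool pointing down it reaches from about 400 to 850 mm from the base axis. Payload 10.4 kg.
Tool frame: the origin (TCP) lies midway between the tips of the shut fingers; the grasp point (between the pads) lies 19 mm behind it; z points along the fingers, y is the direction in which the jaws open and shut (so a half turn about z gives the same grasp; the last joint's range is limited). The gripper opens to 87 mm and grips with 3 to 60 N. Pads are 19 mm wide; open, the fingers measure 117 mm over their backs; the gripper's body (75 mm by 190 mm) begins 51 mm behind the grasp point.
Start: joints at [-1.332, 0.332, -0.065, 1.46, 0.022, 1.35, -0.088], TCP at [161.748, 603.73, 222.576] pointing down, gripper open.
Joint ranges: [-2.6, 2.6], [-0.5, 2.12], [-1.47, 1.34], [0.16, 2.42], [-1.27, 4.41], [0.06, 2.06], [-2.6, 2.6]. Speed limits (rad/s): [2.22, 2.22, 2.79, 2.79, 3.14, 3.14, 3.14].

### API

Orientations are given as a unit quaternion [x, y, z, w].
In Python, from bench import env gives the robot as it stands. The module is installed in compiled form; this text tells all that it offers.
- The arm moves only by the tool step_arm, never from a script. Its argument "moves" is a list that holds one entry, the list of rows, each a list of 7 numbers: the shift along the tool's x, y, z in mm, then the turn, a rotation vector about the tool's x, y, z in degrees, then the closure, from 0 (fully open) to 1 (shut). A call has 1 to 8 rows; each row shifts and turns the commanded pose from where the row before left it, along the tool's axes as they then stand; what a row does not reach is not made up. A row lasts 1/10 s, in which the tool goes at most 50 mm and 8.59 degrees, less where a joint would pass 70% of its speed; a pose out of reach is approached as far as the arm can. A call is refused whole if a number of a shift passes 50 or a number of a turn 8.59, either way. A call with a gripper value outside its range is refused whole. The fingers move at their own pace and stop on an object; the grip force is fixed at half the most. Time passes only in rows, so rows that do not move let the fingers close. It gives the time, the measured TCP pose, the force and the opening at its end, in the units of the state.
- env.read_state(): the state, without advancing time (a new reading comes with each control period).
- env.grab_frame(name): name is "scene" or "top"; returns (picture, depth): 384x512x3 uint8, red, green, blue; 384x512 float32, mm along the optical axis (not along the pixel's ray), 0 where there is no reading.
- env.calibration(name): a dict with "camera_matrix" (3x3 intrinsics, pixels), "R" (3x3) and "t" (3): a world point X has camera coordinates R X + t. Camera axes: x right, y down, z forward; pixel columns grow to the right and rows downward; lengths in mm; the calibration is good to about 2 mm. A picture is of the moment at which its call begins. calibration takes no time and is no camera call.
- env.sign_off(): hands the job in, once; it reports no verdict.
The state is a dict: "clock": time; "q": joint angles; "dq": joint speeds; "joint_efforts": joint torques, N m; "ee_pos": TCP position; "tcp_rot": TCP orientation; "contact_force": force on the tool from outside, world axes, zero at the start; "wrist_torque": the same for the moment, N m; "finger_gap": finger opening in mm.
Only numpy, scipy, OpenCV 4.12 (cv2) and the standard library are available. Lean on these libraries where they do the work, as an engineer would, in place of code of your own. Each camera call takes 0.05 s, during which the arm holds its last target. There are 200 camera calls.

## Working session

There is one attempt and no reset: what is moved stays moved. The work goes in short steps, Python scripts to look and compute and a tool call to move; the robot and the scene stay as the last step left them, time stands still between calls to the robot, and variables do not carry over. Pictures are saved under pics/ and viewed, about 8 in all and at most 12, crops included, and the job is handed in when it is done.

Besides the shell and the picture viewer there is one more tool, called after "Request:" as name(argument=value, ...), one argument or row to a line, values as JSON. step_arm: Moves the arm, as the interface text tells. Its arguments: {"type":"object","properties":{"moves":{"type":"array","items":{"type":"array","items":{"type":"array","items":{"type":"number"}}}}},"required":["moves"]}

```bash
mkdir -p pics; cat > h.py <<'E'
import numpy as np, cv2
from bench import env
from scipy.spatial.transform import Rotation as Ro
def grab(n,tag):
    p,d=env.grab_frame(n); cv2.imwrite(f'pics/{tag}.png',p[...,::-1]); np.savez(f'pics/{tag}.npz',p=p,d=d); return p,d
def cal(n):
    c=env.calibration(n); return np.array(c['camera_matrix']),np.array(c['R']),np.array(c['t']).ravel()
def cloud(n,d):
    K,R,t=cal(n); v,u=np.mgrid[:d.shape[0],:d.shape[1]]
    P=np.stack([(u-K[0,2])/K[0,0]*d,(v-K[1,2])/K[1,1]*d,d],-1)
    return (P-t)@R
def ray(n,uv,z):
    K,R,t=cal(n); uv=np.atleast_2d(uv).astype(float); dr=np.c_[(uv[:,0]-K[0,2])/K[0,0],(uv[:,1]-K[1,2])/K[1,1],np.ones(len(uv))]@R
    c=-R.T@t; return c+dr*((z-c[2])/dr[:,2])[:,None]
E
python3 - <<'E'
from h import *
for n in('scene','top'):
    p,d=grab(n,n+'0'); K,R,t=cal(n); print(n,K[0,0],-R.T@t,R[2])
a=cv2.imread('pics/top0.png');b=cv2.imread('pics/scene0.png')
cv2.imwrite('pics/both.png',cv2.resize(np.vstack([a,b]),(512,768)) [:600] if 0 else np.hstack([a[:, :],b])[:, :][::1] if 0 else a)
s=env.read_state();print(s['ee_pos'],s['tcp_rot'],s['finger_gap'],s['clock'],s['contact_force'])
E
```

```text
scene 483.95216949722715 [1134.93541409 -343.92270168  765.55395294] [-0.55277187  0.39152589 -0.73562948]
top 419.09549949928714 [490.27596494  34.29075285 911.05178722] [ 1.59560172e-01 -8.34810215e-05 -9.87188201e-01]
[161.69043093 603.37051085 221.81774169] [ 1.30522074e-01  9.91445194e-01 -6.42565218e-04 -4.40390864e-05] 87.27971782904106 0.1 [ 0.26415864 -0.40707856 -0.91483201]
```

View pics/top0.png

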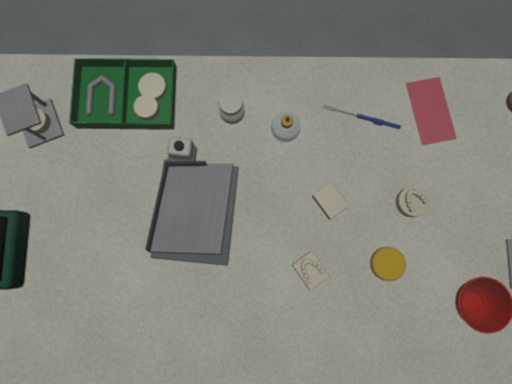

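View pics/scene0.png

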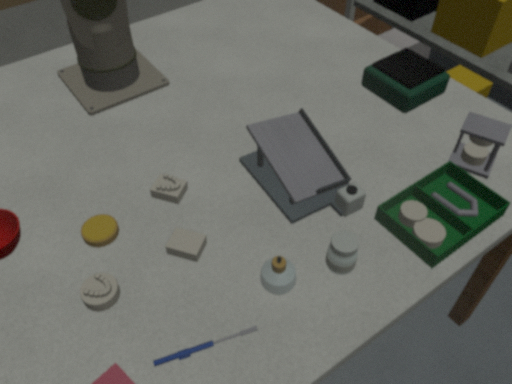

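Top view: the wanted cast is at (310,270), the slab at (331,201), the round cast at (411,201) and the burner at (286,125). The plate spans about (150–237, 160–260), with its fence corner at the top left near (166,163).

```bash
python3 - <<'E'
from h import *
f=np.load('pics/top0.npz');p,d=f['p'],f['d'];C=cloud('top',d)
hsv=cv2.cvtColor(p,cv2.COLOR_RGB2HSV)
print('table z',np.median(C[300:370,100:250,2]))
# cast: height mask
m=np.zeros(d.shape,np.uint8);m[235:305,275:345]=1
m&=((C[...,2]>12)&(C[...,2]<45)).astype(np.uint8)
n,l,st,ce=cv2.connectedComponentsWithStats(m);k=1+st[1:,4].argmax();M=l==k
q=C[M];print('cast n',M.sum(),'z pct',np.percentile(q[:,2],[5,25,50,75,95,99]))
top=q[(q[:,2]>20)];r=cv2.minAreaRect(top[:,:2].astype(np.float32));print('minrect(depth)',r)
# contour px -> rays at z=25
c=max(cv2.findContours((l==k).astype(np.uint8),0,1)[0],key=len)[:,0]
w=ray('top',c,25)[:,:2];print('minrect rays',cv2.minAreaRect(w.astype(np.float32)))
# plate plane
poly=np.array([[172,172],[225,172],[215,245],[160,243]]);pm=cv2.fillPoly(np.zeros(d.shape,np.uint8),[poly],1)>0
X=C[pm];X=X[X[:,2]>20]
for _ in range(3):
    c0=X.mean(0);nrm=np.linalg.svd(X-c0,full_matrices=0)[2][2];nrm*=np.sign(nrm[2]);e=(X-c0)@nrm;X=X[abs(e)<3]
print('plane',c0,nrm,'tilt',np.degrees(np.arccos(nrm[2])),'rms',e.std())
# points close to plane -> surface extents
reg=np.zeros(d.shape,bool);reg[150:270,140:245]=1
E_=(C-c0)@nrm; S=reg&(abs(E_)<4)
n,l,st,ce=cv2.connectedComponentsWithStats(S.astype(np.uint8));k=1+st[1:,4].argmax();S=l==k
Q=C[S]
# candidate plate axes from normal: dip of x 18, y 11
# plate x: unit, x.z=-sin18, perpendicular to n ; solve heading
best=[]
for a in np.radians(np.arange(-60,60,.05)):
    h=np.array([np.cos(np.radians(18))*np.cos(a),np.cos(np.radians(18))*np.sin(a),-np.sin(np.radians(18))]);best.append((abs(h@nrm),np.degrees(a),h))
b=min(best,key=lambda t:t[0]);x=b[2]-nrm*(b[2]@nrm);x/=np.linalg.norm(x);y=np.cross(nrm,x);print('heading by dip',b[1],x,y,'ydip',np.degrees(np.arcsin(-y[2])))
uv=np.c_[(Q-c0)@x,(Q-c0)@y].astype(np.float32);r=cv2.minAreaRect(uv);print('surf rect in plate frame',r, np.percentile(uv,[.5,99.5],axis=0))
F=reg&(E_>5)&(E_<18)
fv=np.c_[(C[F]-c0)@x,(C[F]-c0)@y]
np.set_printoptions(suppress=True,precision=1)
print('fence pts pct',len(fv),np.percentile(fv,[2,50,98],axis=0))
# burner
bm=np.zeros(d.shape,bool);bm[105:145,268:305]=1
print('burner',C[bm&(C[...,2]>30)].mean(0), ray('top',[286,125],35))
big=lambda im,x0,x1,y0,y1,s:cv2.resize(im[y0:y1,x0:x1,::-1],None,fx=s,fy=s,interpolation=2)
A=big(p,140,250,145,275,4);B=big(p,280,345,235,305,5);H=max(len(A),len(B));o=np.zeros((H,A.shape[1]+B.shape[1],3),np.uint8);o[:len(A),:A.shape[1]]=A;o[:len(B),A.shape[1]:]=B
cv2.imwrite('pics/crop1.png',o)
E
```

```text
table z 0.8382024831643355
cast n 772 z pct [23.36805807 25.04226652 26.30026973 28.93413058 36.8082904  38.23011183]
minrect(depth) ((463.31695556640625, -80.05543518066406), (64.0943603515625, 49.89116287231445), 35.160858154296875)
minrect rays ((463.4653015136719, -79.51737213134766), (64.81099700927734, 50.670162200927734), 35.02094650268555)
plane [583.60648347 160.59186821  79.75063327] [0.3565906  0.37828781 0.85424907] tilt 31.3231257577841 rms 1.095042280066839
heading by dip -11.050000000002782 [ 0.93345392 -0.18225327 -0.30894584] [ 0.03881924  0.90756932 -0.41810404] ydip 24.714945371683353
surf rect in plate frame ((3.783447265625, -1.2107009887695312), (64.89006042480469, 214.7645721435547), 79.59656524658203) [[-94.3438755  -29.75192356]
 [104.99281601  36.66894646]]
fence pts pct 2458 [[-91.8  12.4]
 [ 32.8  51.2]
 [130.2 149.3]]
burner [765.  -26.7  59.1] [[772.4 -29.8  35. ]]
```

View pics/crop1.png

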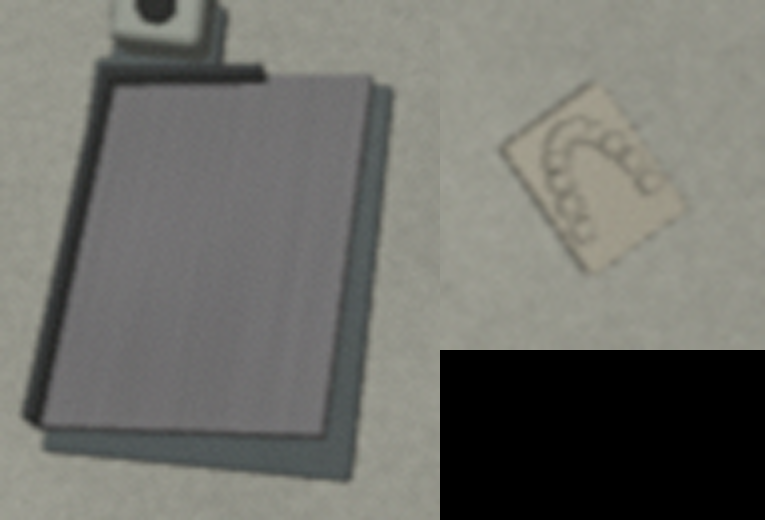

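```bash
cat >> h.py <<'E'
def rows(P,R,n,clo,k0=None):
    """n rows from measured pose to P,R (straight line, slerp): shift in tool axes at row start, then turn"""
    s=env.read_state();p0=np.array(s['ee_pos']);r0=Ro.from_quat(s['tcp_rot']);rv=(r0.inv()*R).as_rotvec()
    for i in range(n):
        r=r0*Ro.from_rotvec(rv*i/n); sh=r.inv().apply((np.array(P)-p0)/n)
        print([*map(float,np.round(np.r_[sh,np.degrees(rv)/n],1)),clo],end=',' if (i+1)%8 else '\n---\n')
    print()
def pose(xdir,zdir):
    """tool rot with tool z = zdir, tool y = given dir xdir (orthogonalised)"""
    z=np.array(zdir,float);z/=np.linalg.norm(z);y=np.array(xdir,float);y-=z*(y@z);y/=np.linalg.norm(y)
    return Ro.from_matrix(np.c_[np.cross(y,z),y,z])
E
python3 - <<'E'
from h import *
np.set_printoptions(suppress=True,precision=3)
px=np.array([[168,166.2],[151,251.25],[220.75,254],[232.75,164]])
ob=np.array([[0,0,0],[-190,0,0],[-190,-140,0],[0,-140,0]],float)
s18,s11=np.sin(np.radians([18,11]))
Z=34-ob[:,0]*s18*-1*-1+0 if 0 else 34+(-ob[:,0])*s18+(-ob[:,1])*s11
W=np.array([ray('top',a,z)[0] for a,z in zip(px,Z)]);print(W)
# least squares yaw+translation with given dips
cx=np.sqrt(1-s18**2)
def axes(a):
    x=np.array([cx*np.cos(a),cx*np.sin(a),-s18])
    # y: perpendicular to x, y.z=-s11, left of x
    h=np.array([-np.sin(a),np.cos(a),0]); u=np.cross(x,h); u*=np.sign(u[2]) # u upward normal-ish
    b=-s11/u[2]; y=np.sqrt(1-b*b)*h+b*u
    return x,y,np.cross(x,y)
from scipy.optimize import least_squares
f=lambda v:(np.array([v[1],v[2],34])+ob@np.array(axes(v[0]))-W)[:,:2].ravel()
r=least_squares(f,[-.2,660,230]);print('yaw',np.degrees(r.x[0]),'O',r.x[1:],'res',r.fun)
x,y,n=axes(r.x[0]);print(x,y,n)
np.savez('plate.npz',O=[r.x[1],r.x[2],34],A=np.array([x,y,n]))
K,R,t=cal('top');o,rv,tv=cv2.solvePnP(ob,px,K,None);Rm=cv2.Rodrigues(rv)[0];print('pnp O',R.T@(tv.ravel()-t),(R.T@Rm).T)
K,R,t=cal('scene');q=(np.array([*r.x[1:],34])+ob@np.array([x,y,n]))@R.T+t;q=q@K.T;print('scene px of corners',q[:,:2]/q[:,2:])
a=np.radians(35.1-90);T=pose([np.cos(a),np.sin(a),0],[0,0,-1])
rows([463.4,-79.8,130],T,20,0)
E
```

```text
[[678.764 222.573  34.   ]
 [498.11  235.569  92.713]
 [494.019  98.645 119.426]
 [679.009  82.746  60.713]]
yaw -4.481609804909331 O [678.582 221.53 ] res [-0.183 -1.043  0.323  0.08   2.35  -0.408 -2.491  1.371]
[ 0.948 -0.074 -0.309] [ 0.015  0.982 -0.191] [0.317 0.176 0.932]
pnp O [678.152 219.83   42.362] [[ 0.953 -0.078 -0.292]
 [ 0.017  0.978 -0.208]
 [ 0.301  0.194  0.934]]
scene px of corners [[345.922 180.652]
 [298.012 112.295]
 [246.806 126.102]
 [295.028 200.63 ]]
[-23.4, -29.1, 4.6, -0.0, 0.0, 6.5, 0],[-26.6, -26.2, 4.6, -0.0, 0.0, 6.5, 0],[-29.4, -23.1, 4.6, -0.0, 0.0, 6.5, 0],[-31.8, -19.6, 4.6, -0.0, 0.0, 6.5, 0],[-33.8, -15.9, 4.6, -0.0, 0.0, 6.5, 0],[-35.4, -12.0, 4.6, -0.0, 0.0, 6.5, 0],[-36.5, -7.9, 4.6, -0.0, 0.0, 6.5, 0],[-37.2, -3.7, 4.6, -0.0, 0.0, 6.5, 0]
---
[-37.3, 0.5, 4.6, -0.0, 0.0, 6.5, 0],[-37.0, 4.7, 4.6, -0.0, 0.0, 6.5, 0],[-36.3, 8.9, 4.6, -0.0, 0.0, 6.5, 0],[-35.0, 12.9, 4.6, -0.0, 0.0, 6.5, 0],[-33.3, 16.8, 4.6, -0.0, 0.0, 6.5, 0],[-31.2, 20.5, 4.6, -0.0, 0.0, 6.5, 0],[-28.7, 23.9, 4.6, -0.0, 0.0, 6.5, 0],[-25.8, 27.0, 4.6, -0.0, 0.0, 6.5, 0]
---
[-22.6, 29.7, 4.6, -0.0, 0.0, 6.5, 0],[-19.1, 32.1, 4.6, -0.0, 0.0, 6.5, 0],[-15.3, 34.0, 4.6, -0.0, 0.0, 6.5, 0],[-11.4, 35.6, 4.6, -0.0, 0.0, 6.5, 0],
```

Request:
step_arm(
  moves=[
    [[-23,-29,4.5,0,0,6.5,0],[-26.5,-26,4.5,0,0,6.5,0],[-29.5,-23,4.5,0,0,6.5,0],[-32,-19.5,4.5,0,0,6.5,0],[-34,-16,4.5,0,0,6.5,0],[-35.5,-12,4.5,0,0,6.5,0],[-36.5,-8,4.5,0,0,6.5,0],[-37,-4,4.5,0,0,6.5,0]],
  ],
)

```text
clock: 0.9
ee_pos: [282.5, 328.8, 186.1]
tcp_rot: [0.554, 0.833, -0.0, -0.0]
contact_force: [0.2, -0.9, 0.2]
finger_gap: 87.1
```

Request:
step_arm(
  moves=[
    [[-37,0.5,4.5,0,0,6.5,0],[-37,5,4.5,0,0,6.5,0],[-36,9,4.5,0,0,6.5,0],[-35,13,4.5,0,0,6.5,0],[-33,17,4.5,0,0,6.5,0],[-31,20.5,4.5,0,0,6.5,0],[-28.5,24,4.5,0,0,6.5,0],[-26,27,4.5,0,0,6.5,0]],
  ],
)

```text
clock: 1.7
ee_pos: [403.4, 56.8, 150.3]
tcp_rot: [0.863, 0.506, 0.0, -0.0]
contact_force: [0.5, 0.2, -0.7]
finger_gap: 86.7
```

```bash
python3 - <<'E'
from h import *
s=env.read_state();print(np.round(s['ee_pos'],1),np.round(s['q'],2),s['clock'],s['finger_gap'],np.round(s['contact_force'],1))
a=np.radians(35.1-90);T=pose([np.cos(a),np.sin(a),0],[0,0,-1])
rows([463.4,-79.8,90],T,6,0)
E
```

```text
[403.4  56.8 150.3] [-0.76 -0.14  0.48  2.11  0.07  1.15 -0.82] 1.7 86.71179362544825 [ 0.5  0.2 -0.7]
[-15.0, 19.9, 10.0, -0.0, -0.0, 4.3, 0],[-13.5, 20.9, 10.0, -0.0, -0.0, 4.3, 0],[-11.9, 21.9, 10.1, -0.0, -0.0, 4.3, 0],[-10.2, 22.7, 10.1, -0.0, -0.0, 4.3, 0],[-8.5, 23.4, 10.1, -0.0, -0.0, 4.3, 0],[-6.7, 23.9, 10.1, -0.0, -0.0, 4.3, 0],
```

Request:
step_arm(
  moves=[
    [[-15,20,10,0,0,4.3,0],[-13.5,21,10,0,0,4.3,0],[-12,22,10,0,0,4.3,0],[-10,22.5,10,0,0,4.3,0],[-8.5,23.5,10,0,0,4.3,0],[-6.5,24,10,0,0,4.3,0],[0,0,0,0,0,0,0],[0,0,0,0,0,0,0]],
  ],
)

```text
clock: 2.5
ee_pos: [463.7, -78.4, 90.2]
tcp_rot: [0.953, 0.302, -0.001, -0.0]
contact_force: [1.0, 1.0, -0.3]
finger_gap: 86.9
```

```bash
python3 - <<'E'
from h import *
s=env.read_state();print(np.round(s['ee_pos'],1),np.round(s['q'],2),s['clock'],np.round(s['contact_force'],1))
a=np.radians(35.1-90);T=pose([np.cos(a),np.sin(a),0],[0,0,-1])
rows([463.4,-79.8,7],T,4,0)
p,d=grab('top','top1');cv2.imwrite('pics/c2.png',cv2.resize(cv2.imread('pics/top1.png')[140:340,220:420],None,fx=3,fy=3))
E
```

```text
[463.7 -78.4  90.2] [-0.57  0.13  0.69  2.04 -0.09  1.01 -0.79] 2.5 [ 1.   1.  -0.3]
[-0.2, 0.3, 20.8, -0.0, 0.0, 0.0, 0],[-0.2, 0.3, 20.8, -0.0, 0.0, 0.0, 0],[-0.2, 0.3, 20.8, -0.0, 0.0, 0.0, 0],[-0.2, 0.2, 20.8, -0.0, 0.0, 0.0, 0],
```

View pics/c2.png

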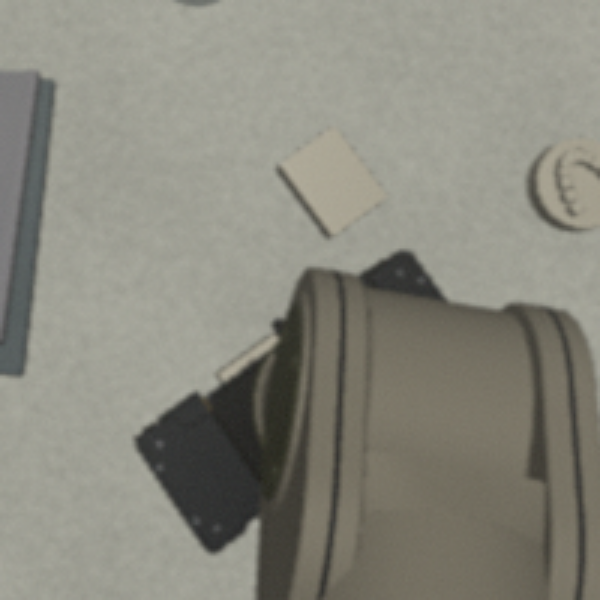

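The gripper is over the cast with its jaws across the short side. The slab at crop (330,183) is clear. Descending and closing.

Request:
step_arm(
  moves=[
    [[-0.2,0.3,21,0,0,0,0],[-0.2,0.3,21,0,0,0,0],[-0.2,0.3,21,0,0,0,0],[-0.2,0.3,20,0,0,0,0],[0,0,0,0,0,0,0],[0,0,0,0,0,0,0.3]],
  ],
)

```text
clock: 3.15
ee_pos: [464.2, -79.0, 8.1]
tcp_rot: [0.953, 0.303, -0.0, -0.0]
contact_force: [0.2, -0.7, -0.4]
finger_gap: 83.9
```

Request:
step_arm(
  moves=[
    [[0,0,0,0,0,0,1]],
  ],
)

```text
clock: 3.25
ee_pos: [464.9, -79.2, 8.7]
tcp_rot: [0.953, 0.303, 0.001, -0.0]
contact_force: [0.9, -0.0, 0.3]
finger_gap: 78.0
```

Request:
step_arm(
  moves=[
    [[0,0,0,0,0,0,1],[0,0,0,0,0,0,1],[0,0,0,0,0,0,1],[0,0,0,0,0,0,1]],
  ],
)

```text
clock: 3.65
ee_pos: [464.3, -79.6, 7.8]
tcp_rot: [0.953, 0.302, 0.0, -0.0]
contact_force: [-0.4, 0.1, 3.1]
finger_gap: 49.6
```

Request:
step_arm(
  moves=[
    [[0,0,-10,0,0,0,1],[0,0,-30,0,0,0,1],[0,0,-40,0,0,0,1],[0,0,-40,0,0,0,1],[0,0,-40,0,0,0,1],[0,0,-10,0,0,0,1]],
  ],
)

```text
clock: 4.25
ee_pos: [465.8, -80.2, 181.9]
tcp_rot: [0.953, 0.302, 0.003, 0.0]
contact_force: [0.3, 0.7, -3.0]
finger_gap: 49.7
```

```bash
python3 - <<'E'
from h import *
s=env.read_state();print(np.round(s['ee_pos'],1),np.round(s['q'],2),s['clock'],s['finger_gap'],np.round(s['contact_force'],1))
f=np.load('plate.npz');O,(x,y,n)=f['O'],f['A']
T=pose(-y,-n);P=O-145*x-70*y+70*n;print(P)
rows(P,T,16,1)
E
```

```text
[465.8 -80.2 181.9] [-0.62 -0.01  0.71  1.94  0.01  1.2  -0.88] 4.25 49.664771209194775 [ 0.3  0.7 -3. ]
[562.292109   175.94416281 157.38442873]
[14.1, -9.6, 1.6, -0.3, -1.3, 2.3, 1],[13.8, -10.2, 1.2, -0.3, -1.3, 2.3, 1],[13.4, -10.8, 0.8, -0.3, -1.3, 2.3, 1],[12.9, -11.3, 0.5, -0.3, -1.3, 2.3, 1],[12.5, -11.8, 0.1, -0.3, -1.3, 2.3, 1],[12.0, -12.3, -0.2, -0.3, -1.3, 2.3, 1],[11.5, -12.8, -0.6, -0.3, -1.3, 2.3, 1],[10.9, -13.2, -0.9, -0.3, -1.3, 2.3, 1]
---
[10.3, -13.7, -1.2, -0.3, -1.3, 2.3, 1],[9.7, -14.1, -1.5, -0.3, -1.3, 2.3, 1],[9.1, -14.4, -1.8, -0.3, -1.3, 2.3, 1],[8.5, -14.8, -2.1, -0.3, -1.3, 2.3, 1],[7.8, -15.1, -2.4, -0.3, -1.3, 2.3, 1],[7.1, -15.4, -2.6, -0.3, -1.3, 2.3, 1],[6.4, -15.7, -2.9, -0.3, -1.3, 2.3, 1],[5.7, -15.9, -3.1, -0.3, -1.3, 2.3, 1]
---
```

Request:
step_arm(
  moves=[
    [[14,-9.5,1.5,-0.3,-1.3,2.3,1],[14,-10,1,-0.3,-1.3,2.3,1],[13.5,-11,1,-0.3,-1.3,2.3,1],[13,-11.5,0.5,-0.3,-1.3,2.3,1],[12.5,-12,0,-0.3,-1.3,2.3,1],[12,-12.5,0,-0.3,-1.3,2.3,1],[11.5,-13,-0.5,-0.3,-1.3,2.3,1],[11,-13,-1,-0.3,-1.3,2.3,1]],
  ],
)

```text
clock: 5.05
ee_pos: [511.8, 49.8, 164.3]
tcp_rot: [0.985, 0.144, -0.081, 0.048]
contact_force: [0.0, -0.1, -2.5]
finger_gap: 50.0
```

Request:
step_arm(
  moves=[
    [[10,-13.5,-1,-0.3,-1.3,2.3,1],[9.5,-14,-1.5,-0.3,-1.3,2.3,1],[9,-14.5,-2,-0.3,-1.3,2.3,1],[8.5,-15,-2,-0.3,-1.3,2.3,1],[8,-15,-2.5,-0.3,-1.3,2.3,1],[7,-15.5,-2.5,-0.3,-1.3,2.3,1],[6.5,-15.5,-3,-0.3,-1.3,2.3,1],[5.5,-16,-3,-0.3,-1.3,2.3,1]],
  ],
)

```text
clock: 5.85
ee_pos: [558.5, 178.0, 152.3]
tcp_rot: [0.983, -0.018, -0.158, 0.093]
contact_force: [-0.5, 0.2, -2.5]
finger_gap: 49.9
```

```bash
cat >> h.py <<'E'
def inplate():
    s=env.read_state();f=np.load('plate.npz');A=f['A'];q=A@(np.array(s['ee_pos'])-f['O']);R=Ro.from_quat(s['tcp_rot']).as_matrix()
    print('TCP in plate',np.round(q,1),'tool y/z in plate',np.round(A@R[:,1],3),np.round(A@R[:,2],3),'q',np.round(s['q'],2),s['clock'],s['finger_gap'],'F',np.round(A@s['contact_force'],1))
E
python3 - <<'E'
from h import *
inplate();f=np.load('plate.npz');O,(x,y,n)=f['O'],f['A']
rows(O-145*x-70*y+20*n,pose(-y,-n),4,1)
p,d=grab('scene','sc1');t,_=grab('top','top2')
a=cv2.resize(p[60:240,200:400],(600,540));cv2.imwrite('pics/c3.png',a[...,::-1])
E
```

```text
TCP in plate [-147.2  -67.1   64.4] tool y/z in plate [ 0.008 -1.     0.001] [ 0.005 -0.001 -1.   ] q [-0.8   0.64  0.6   1.34 -0.24  1.62 -1.81] 5.85 49.86997004711177 F [ 0.3  0.6 -2.4]
[0.5, 0.7, 11.1, 0.0, -0.1, 0.1, 1],[0.5, 0.7, 11.1, 0.0, -0.1, 0.1, 1],[0.5, 0.7, 11.1, 0.0, -0.1, 0.1, 1],[0.5, 0.7, 11.1, 0.0, -0.1, 0.1, 1],
```

View pics/c3.png

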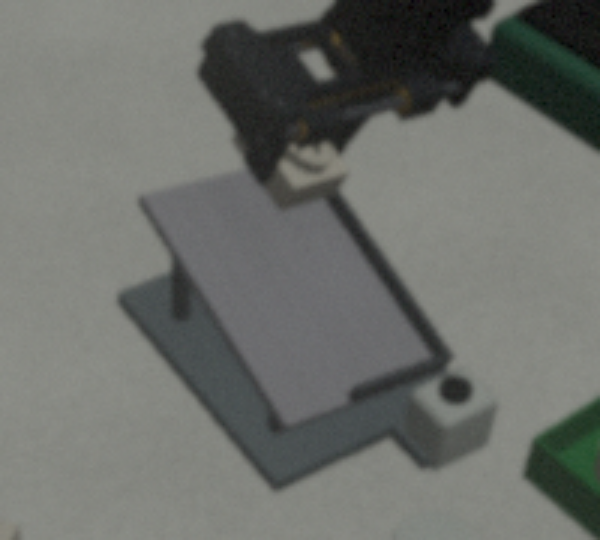

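The cast is held teeth up and parallel to the plate at crop (305,175), aligned with the long fence. Lowering it.

Request:
step_arm(
  moves=[
    [[0.5,0.7,12,0,-0.1,0.1,1],[0.5,0.7,12,0,-0.1,0.1,1],[0.5,0.7,12,0,0,0.1,1],[0.5,0.7,10,0,0,0.1,1],[0,0,3,0,0,0,1],[0,0,1,0,0,0,1],[0,0,0,0,0,0,1]],
  ],
)

```text
clock: 6.65
ee_pos: [545.1, 165.9, 106.7]
tcp_rot: [0.983, -0.021, -0.158, 0.093]
contact_force: [-0.0, -0.7, -2.8]
finger_gap: 49.8
```

Request:
step_arm(
  moves=[
    [[0,0,1,0,0,0,1],[0,0,1,0,0,0,1],[0,0,0,0,0,0,1]],
  ],
)

```text
clock: 6.95
ee_pos: [544.3, 165.5, 104.5]
tcp_rot: [0.983, -0.021, -0.158, 0.093]
contact_force: [0.0, -0.7, -2.5]
finger_gap: 50.2
```

```bash
python3 -c "
from h import *
inplate()"
```

```text
TCP in plate [-144.9  -70.5   13.2] tool y/z in plate [ 0.003 -1.    -0.   ] [ 0.003  0.    -1.   ] q [-0.8   0.64  0.59  1.44 -0.25  1.52 -1.8 ] 6.95 50.18373653141995 F [ 0.8 -0.2 -2.4]
```

Request:
step_arm(
  moves=[
    [[0,0,1,0,0,0,1],[0,0,1,0,0,0,1],[0,0,0.5,0,0,0,1],[0,0,0,0,0,0,1]],
  ],
)

```text
clock: 7.35
ee_pos: [543.4, 165.0, 102.1]
tcp_rot: [0.983, -0.021, -0.158, 0.093]
contact_force: [-0.1, -0.2, -1.8]
finger_gap: 49.7
```

Request:
step_arm(
  moves=[
    [[0,0,0.7,0,0,0,1],[0,0,0,0,0,0,1]],
  ],
)

```text
clock: 7.55
ee_pos: [543.2, 164.9, 101.5]
tcp_rot: [0.983, -0.021, -0.158, 0.093]
contact_force: [0.4, 0.0, -2.3]
finger_gap: 49.5
```

Request:
step_arm(
  moves=[
    [[0,0,0.7,0,0,0,1],[0,0,0,0,0,0,1]],
  ],
)

```text
clock: 7.75
ee_pos: [543.0, 164.7, 100.8]
tcp_rot: [0.983, -0.021, -0.158, 0.093]
contact_force: [0.2, 0.1, -1.7]
finger_gap: 49.7
```

```bash
python3 -c "
from h import *
inplate()"
```

```text
TCP in plate [-145.   -70.5    9.2] tool y/z in plate [ 0.003 -1.    -0.   ] [ 0.003  0.    -1.   ] q [-0.8   0.64  0.59  1.45 -0.25  1.51 -1.8 ] 7.75 49.74850831408995 F [ 0.7  0.4 -1.5]
```

Request:
step_arm(
  moves=[
    [[0,0,0.6,0,0,0,1],[0,0,0,0,0,0,1]],
  ],
)

```text
clock: 7.95
ee_pos: [542.8, 164.7, 100.3]
tcp_rot: [0.983, -0.021, -0.158, 0.093]
contact_force: [-0.2, 0.8, -2.2]
finger_gap: 49.7
```

Request:
step_arm(
  moves=[
    [[0,0,0.6,0,0,0,1],[0,0,0,0,0,0,1]],
  ],
)

```text
clock: 8.15
ee_pos: [542.8, 164.6, 100.0]
tcp_rot: [0.983, -0.021, -0.158, 0.093]
contact_force: [0.3, 0.8, -0.8]
finger_gap: 49.6
```

Request:
step_arm(
  moves=[
    [[0,0,0.5,0,0,0,1],[0,0,0,0,0,0,1]],
  ],
)

```text
clock: 8.35
ee_pos: [542.9, 164.6, 99.9]
tcp_rot: [0.983, -0.021, -0.158, 0.093]
contact_force: [1.0, 1.0, 4.6]
finger_gap: 49.8
```

Request:
step_arm(
  moves=[
    [[0,0,0.5,0,0,0,1],[0,0,0,0,0,0,1]],
  ],
)

```text
clock: 8.55
ee_pos: [542.9, 164.6, 99.9]
tcp_rot: [0.983, -0.021, -0.157, 0.093]
contact_force: [2.7, 0.3, 8.7]
finger_gap: 49.3
```

```bash
python3 -c "
from h import *
inplate()"
```

```text
TCP in plate [-144.7  -70.4    8.3] tool y/z in plate [ 0.003 -1.    -0.001] [ 0.004  0.001 -1.   ] q [-0.8   0.64  0.59  1.45 -0.25  1.5  -1.8 ] 8.55 49.281750006304804 F [-0.1 -1.3  9. ]
```

The cast is seated on the plate with about 9 N along the normal. Easing off, opening, and lifting clear along the normal.

Request:
step_arm(
  moves=[
    [[0,0,-0.8,0,0,0,1],[0,0,0,0,0,0,0],[0,0,0,0,0,0,0],[0,0,-30,0,0,0,0],[0,0,-50,0,0,0,0],[0,0,-40,0,0,0,0],[0,0,0,0,0,0,0],[0,0,0,0,0,0,0]],
  ],
)

```text
clock: 9.35
ee_pos: [580.7, 185.6, 211.6]
tcp_rot: [0.983, -0.021, -0.158, 0.093]
contact_force: [-1.0, 0.2, -0.4]
finger_gap: 86.4
```

```bash
python3 - <<'E'
from h import *
inplate()
p,d=grab('scene','sc2');t,_=grab('top','top3')
a=cv2.resize(p[60:240,200:400],(400,360));b=cv2.resize(t[145:275,130:250],(390,360) if 0 else (332,360));cv2.imwrite('pics/c4.png',np.hstack([a,b])[...,::-1])
E
```

```text
TCP in plate [-145.1  -70.6  128. ] tool y/z in plate [ 0.003 -1.    -0.   ] [ 0.004  0.    -1.   ] q [-0.77  0.65  0.61  1.19 -0.25  1.75 -1.81] 9.35 86.37037387626731 F [-0.9  0.3 -0.6]
```

View pics/c4.png

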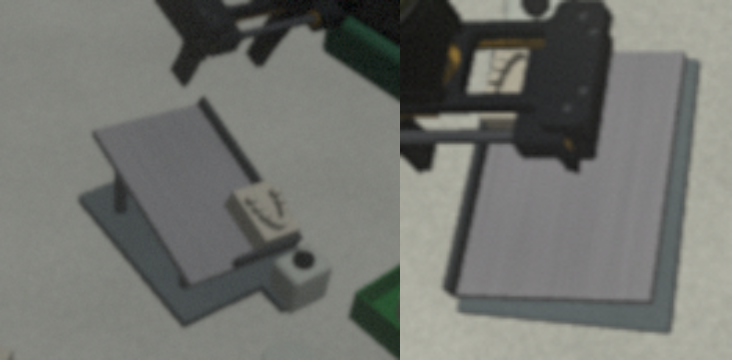

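The cast looks home in the corner: crop (265,215) on the left. Backing the arm off for a clear check.

Request:
step_arm(
  moves=[
    [[-10,5,-30,0,0,0,0],[-25,15,-20,0,0,0,0],[-35,20,-10,0,0,0,0],[-35,25,0,0,0,0,0],[-30,20,0,0,0,0,0],[0,0,0,0,0,0,0],[0,0,0,0,0,0,0],[0,0,0,0,0,0,0]],
  ],
)

```text
clock: 10.25
ee_pos: [469.9, 123.0, 323.9]
tcp_rot: [0.983, -0.02, -0.159, 0.094]
contact_force: [-0.0, -0.4, -0.5]
finger_gap: 86.7
```

```bash
python3 - <<'E'
from h import *
inplate();f=np.load('plate.npz');O,A=f['O'],f['A']
for nme,tag in(('scene','sc3'),('top','top4')):
    p,d=grab(nme,tag);K,R,t=cal(nme)
    pr=lambda X:(lambda q:q[:,:2]/q[:,2:])(((O+np.array(X,float)@A)@R.T+t)@K.T)
    # plaster mask: warm & bright, near plate
    hull=cv2.convexHull(pr([[0,0,0],[-190,0,0],[-190,-140,0],[0,-140,0],[0,0,25],[-70,0,25],[-70,-60,25],[0,-60,25]]).astype(np.float32)).astype(int)
    m=cv2.fillPoly(np.zeros(d.shape,np.uint8),[hull],1)
    w=(p[...,0].astype(int)-p[...,2]>8)&(p.max(-1)>110)&(m>0)
    w=cv2.morphologyEx(w.astype(np.uint8),cv2.MORPH_CLOSE,np.ones((5,5)));n,l,st,ce=cv2.connectedComponentsWithStats(w)
    k=1+st[1:,4].argmax();c=max(cv2.findContours((l==k).astype(np.uint8),0,1)[0],key=len)[:,0].astype(float)
    # rays to plane at plate z=25 (base top)
    dr=np.c_[(c[:,0]-K[0,2])/K[0,0],(c[:,1]-K[1,2])/K[1,1],np.ones(len(c))]@R;cc=-R.T@t
    s=(25-(cc-O)@A[2])/(dr@A[2]);X=(cc+dr*s[:,None]-O)@A.T
    print(nme,st[k],'rect',cv2.minAreaRect(X[:,:2].astype(np.float32)),'expected px',np.round(pr([[0,0,25],[-64,0,25],[-64,-50,25],[0,-50,25]]).ravel(),0))
    im=cv2.polylines(cv2.resize(p,None,fx=4,fy=4),[(4*pr([[0,0,25],[-64,0,25],[-64,-50,25],[0,-50,25]])).astype(int)],True,(255,0,0))
    x0,y0=(4*pr([[-50,-40,0]])[0]).astype(int);v=im[max(0,y0-200):y0+200,x0-200:x0+200]; vv=v if nme=='scene' else np.hstack([vv,v])
cv2.imwrite('pics/c5.png',vv[...,::-1])
E
```

```text
TCP in plate [-280.1 -155.1  186.5] tool y/z in plate [ 0.004 -1.     0.001] [ 0.002 -0.001 -1.   ] q [-0.9   0.3   0.66  1.41 -0.09  1.85 -1.84] 10.25 86.69520909290316 F [ 0.2 -0.3 -0.5]
scene [318 150  31  30 512] rect ((-34.210174560546875, -25.600147247314453), (62.448909759521484, 50.57472229003906), 0.23787014186382294) expected px [352. 174. 335. 150. 317. 156. 334. 181.]
top [160 160  28  28 645] rect ((-31.775060653686523, -24.2901668548584), (53.21765899658203, 63.58830642700195), 89.16716766357422) expected px [164. 160. 158. 187. 182. 187. 187. 160.]
```

View pics/c5.png

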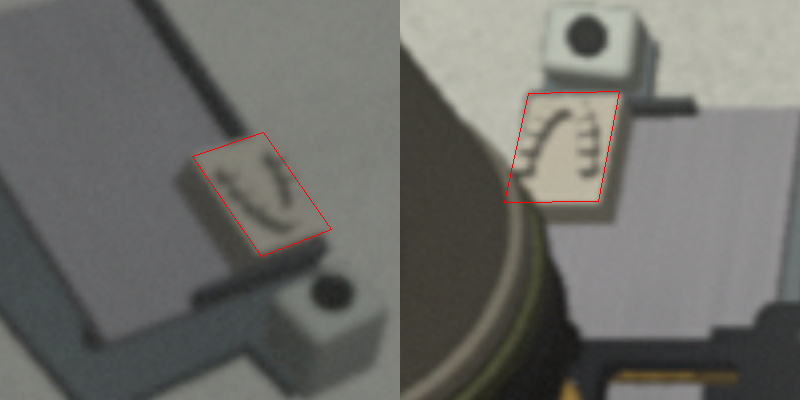

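Both views put the cast at the home outline, teeth up and flush within measuring error (about 2 mm and under 1°). The arm is clear, so I'm handing in.

```bash
python3 -c "
from h import *
print(env.sign_off(), env.read_state()['clock'])"
```

```text
the job is handed in; nothing more can be done
the job is handed in; nothing more can be done
```

The toothed cast on the rectangular base now rests in the plate's lower corner, teeth up, and the job is handed in.

**What I did:** I gripped the base across its short side and lowered it onto the upper plate until contact (about 9 N). It sat at about x = -145, y = -70 mm in the plate's axes, aligned with the long fence. I then let go and lifted the gripper straight off, and the cast slid home on its own. Everything took about 10.3 s of the allowed 37 s.

**Last checks:**

| View | Centre of cast (home is -32, -25 mm) | Skew to the fences |
|---|---|---|
| Scene camera | (-34.2, -25.6) mm | 0.2° |
| Top camera | (-31.8, -24.3) mm | about 0.8° |

- **Disagreement:** the two cameras differ by about 2.5 mm along the plate. That is roughly the calibration error, and the cast looks flush in both pictures. The arm hid a little of the cast's edge in the top view.
- **Early measurement:** the first depth-based fit of the plate gave a wrong tilt (31°). I dropped it and used the plate's corner pixels with the stated size and dips instead. Contact then came within about half a millimetre of the predicted height.
- **Robot and burner:** the arm was clear with no contact force beyond noise. I never moved the arm near the burner, but I did not look at it again at the end.

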